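# Pin the steamer carrier shut and hold it up level

## Task

Make the bamboo steamer carrier ready to be carried out: push the loose red-gripped locking pin fully home through the brass-ringed hole in the carrier's upright and on into the lid's bar, until its grip meets the upright, and let go of it. Then take the carrier by its crossbar, lift it straight up about 10 cm clear of the counter and finish while still holding it there, steady and level, with pin, lid and basket in place and nothing else disturbed.

Things in the scene. Friction and masses are not known exactly. Their poses are not given: they have to be found in the camera images.
- carrier: Loose dark wooden carrying frame, 0.4 kg (about 0.8 kg loaded; slides if pushed with over 4 N). Origin: centre of its underside on the counter; z up. Base 170 (x) x 204 (y) x 14 mm. Two uprights 36 mm wide (x), 14 mm thick (y), outer faces at y = +93 and -93 mm, carry a crossbar along y, its top 163 mm up. Only the +y upright (to the robot's left) has the pin hole.
- keyhole (a point): Centre of the mouth of the pin hole, on the outer face of the +y upright, 102 mm above the carrier's underside, ringed with brass. Axes parallel to the carrier's: the pin goes in level along -y. Hole 10 mm wide through the 14 mm upright; 2 mm behind it, in line, a 13 mm wide, 36 mm deep hole in the end of the lid's bar.
- crossbar (a point): Centre of the crossbar, the carrier's handle: 18 mm wide (x), 16 mm tall, 192 mm long (y), its centre 155 mm above the carrier's underside and straight above the centre of mass (which shifts about 6 mm to +y with the pin in). 32 mm of free space between it and the lid's bar below.
- basket: Round bamboo steamer basket, 150 mm across, 55 mm tall, loose on the carrier's base between the uprights; mass 0.15 to 0.31 kg. Origin: centre of its underside, 14 mm above the carrier's underside.
- lid: Bamboo lid, 150 mm across, 20 mm tall, loose on the basket, with a wooden bar (26 x 154 x 26 mm, along y) on its top that fits between the uprights; the bar's +y end has the pin's hole, 33 mm above the lid's origin. Origin: centre of its seat on the basket rim, 69 mm above the carrier's underside.
- pin: Loose locking pin, 45 g, lying on the counter: square red grip 14 x 14 mm, 56 mm long, and a 6 mm round steel shank 48 mm long with tapered tip. Origin: on its axis at the shoulder where grip and shank meet; x points along the shank to the tip, the grip runs to x = -56 mm. Lying down, its axis is 7 mm above the counter. Home: shoulder against the upright at point keyhole.
- pin_tip (a point): Tip of the pin's shank, 48 mm from the shoulder; x along the shank.
- plate: Bystander: white melamine plate, 190 mm across, 20 mm tall. Origin: centre of its underside.
- tongs: Bystander: steel tongs with a locking slide ring, lying closed, about 260 mm long (x), 32 mm wide, 20 mm tall. Origin: underside, near mid length.
- bottle: Bystander: empty green glass bottle with a flip-top cap, 66 mm across, 210 mm tall. Origin: centre of its underside.
- spoon_rest: Bystander: small blue ceramic spoon rest, a dish 90 mm across, 14 mm tall, with a 45 mm tail to -x. Origin: underside of the dish's centre.
- cup: Bystander: white ceramic cup, 72 mm across, 65 mm tall. Origin: centre of its underside.
- jar: Bystander: amber glass jar with a black lid, 68 mm across, 95 mm tall. Origin: centre of its underside.
There are look-alikes about, which are no part of the job. What is shaped like the lid but pink is not meant. Several things look just like the pin: the one meant starts farthest from the robot's base.

How it is judged:
On the way, in this order (a step that is already met when the one before it is completed fails the run):
1. the pin is fully home in the carrier (shoulder within 6 mm of the hole's mouth), the carrier standing on the counter, the pin let go (distance between pin and keyhole below 0.006 m and y of pin_tip in the frame of carrier below 0.053 m and angle between the x axis of pin and the y axis of carrier, either way round below 0.2 rad and height (world z) of carrier below 0.01 m and contact force between the fingers and pin below 0.1 N), for 0.2 s.
2. the carrier is lifted 70 to 150 mm clear of the counter and kept level and still for a second (height (world z) of carrier between 0.07 and 0.15 m and angle between carrier's own z axis and vertical below 0.1 rad and linear speed of carrier below 0.02 m/s and contact force between the fingers and carrier above 2 N), for 1 s.
At the end, for the whole second after the job is handed in: The gripper holds the carrier in the air, its underside 70 to 150 mm above the counter, within 0.1 rad of level and still (under 20 mm/s and 0.1 rad/s), with the pin home (shoulder within 8 mm of the hole's mouth) and basket and lid seated in it (all of step 2 and angular speed of carrier below 0.1 rad/s and distance between pin and keyhole below 0.008 m and y of pin_tip in the frame of carrier below 0.055 m and horizontal distance between basket and carrier below 0.012 m and z of basket in the frame of carrier between 0.01 and 0.02 m and z of lid in the frame of carrier between 0.064 and 0.076 m); the arm keeps its last pose, push and grip.
It fails at once if the carrier is raised without the pin in the hole (height (world z) of carrier above 0.03 m and distance between pin and keyhole above 0.02 m).
It fails at once if the carrier is tipped by more than 0.3 rad (angle between carrier's own z axis and vertical above 0.3 rad).
It fails at once if a bystander is shifted by more than 30 mm or tipped over (distance of any of plate, tongs, bottle, spoon_rest, cup, jar from where it was at the start of the episode above 0.03 m or angle between any of bottle, cup, jar's own z axis and vertical above 0.5 rad).
It also fails if it takes over 67 s, if anything falls off the work surface, if the arm or the gripper's body presses on something with over 40 N, if the wrist force passes 120 N, or if a joint passes its speed limit or range.

## Robot

A 7-joint arm with a two-finger parallel gripper is mounted at the origin on the work surface. World frame = base frame: x ahead of the robot, y to its left, z up, the work surface at z = 0. Lengths are in m, angles in rad, forces in N, time in s.
With the tool pointing down it reaches from about 0.425 to 0.875 m from the base axis. Payload 8.4 kg.
Tool frame: the origin (TCP) lies midway between the tips of the shut fingers; the grasp point (between the pads) lies 19 mm behind it; z points along the fingers, y is the line along which they close (so a half turn about z gives the same grasp; the last joint's range is limited). The gripper opens to 87 mm and grips with 3 to 60 N. Pads are 19 mm wide; open, the fingers measure 117 mm over their backs; the gripper's body (75 mm by 190 mm) begins 51 mm behind the grasp point.
Start: joints at [1.079, 0.333, 0.04, 1.465, -0.013, 1.343, -0.059], TCP at [0.249, -0.6, 0.193] pointing down, gripper open.
Joint ranges: [-2.58, 2.58], [-0.38, 2.09], [-1.3, 1.39], [0.25, 2.4], [-1.5, 4.64], [0.08, 2.09], [-2.65, 2.65]. Speed limits (rad/s): [2.22, 2.22, 2.79, 2.79, 3.14, 3.14, 3.14].

## Interface

Orientations are given as a unit quaternion [x, y, z, w].
In Python, from station import robot, eyes, sign_off, boxes_of gives the robot as it stands.
- The arm moves only by the tool play_rows, never from a script. Its argument "deltas" is a list of rows, each a list of 6 numbers: the shift along the tool's x, y, z in units of 2 cm (1.0 is 2 cm), then the turn, a rotation vector about the tool's x, y, z in units of 4 degrees (1.0 is 4 degrees). In form: [[dx, dy, dz, rx, ry, rz], ...]. A call has 1 to 20 rows; each row shifts and turns the commanded pose from where the row before left it, along the tool's axes as they then stand; what a row does not reach is not made up. A row lasts 1/10 s, in which the tool goes at most 50 mm and 8.59 degrees, less where a joint would pass 70% of its speed; a pose out of reach is approached as far as the arm can. A call with a number of a shift or a turn outside -1 to 1 is refused whole. A call with a gripper value outside its range is refused whole. "jaw" is the opening, from -1 (shut) to 1 (fully open), set as the call begins (left out, the last holds). The fingers move at their own pace and stop on an object; the grip force is fixed at half the most. Time passes only in rows, so rows that do not move let the fingers close. It gives the time, the measured TCP pose, the force, the opening and the grip force at its end, in the units of the state.
- robot.get_state(): the state, without advancing time (a new reading comes with each control period).
- eyes.get_image(name): name is "scene" or "side" or "wrist"; returns (picture, depth): 384x512x3 uint8, red, green, blue; 384x512 float32, m along the optical axis (not along the pixel's ray), 0 where there is no reading.
- eyes.camera_model(name): a dict with "fov_y" (degrees; the focal length in pixels is half the picture's height over the tangent of half this angle, whatever the lens; pixels are square), "cx", "cy" (the principal point, pixels), "T" (4x4, takes a point from camera to world coordinates); the wrist camera has in their place "hand_eye" (4x4, takes a point from camera to tool coordinates, whose origin is the TCP and whose axes are the flange's). Camera axes: x right, y down, z forward; pixel columns grow to the right and rows downward; lengths in m; the calibration is good to about 2 mm. The wrist camera is an equidistant fisheye: a pixel r from the principal point sees the ray r / f radians off the axis. A picture is of the moment at which its call begins: read the wrist's pose just before it. camera_model takes no time and is no camera call.
- sign_off(): hands the job in; it is judged then, once.
Trained networks look in the newest picture that a camera, given by its name, has taken for a name from the list of things; names that differ only in an ending like _2 or _b are one class to them, and where a whole thing is asked for, a point or a joint stands for the part that bears it (a point fixed in the world has none). Each returns a list of dicts, best first, with "p" (0 to 1); they miss things now and then, are a little off and sometimes report something else, mostly with a low value. They report only what shows in the picture. A call takes as long as a camera call. They do not tell look-alikes from the thing itself.
- boxes_of(camera, label): "position" ([column, row] in pixels, amid what is visible of it).
The state is a dict: "t": time; "joint_pos": joint angles; "qd": joint speeds; "joint_efforts": joint torques, N m; "eef_pos": TCP position; "eef_rot": TCP orientation; "wrist_force": force on the tool from outside, world axes, zero at the start; "moment": the same for the moment, N m; "width": opening from 0.0 (shut) to 1.0 (fully open); "gripper_force": force on a finger pad.
Only numpy, scipy, OpenCV 4.12 (cv2) and the standard library are available. Lean on these libraries where they do the work, as an engineer would, in place of code of your own. Each camera call takes 0.05 s, during which the arm holds its last target. There are 200 camera calls.

## Working session

There is one attempt and no reset: what is moved stays moved. The work goes in short steps, Python scripts to look and compute and a tool call to move; the robot and the scene stay as the last step left them, time stands still between calls to the robot, and variables do not carry over. Pictures are saved under pics/ and viewed, at most 10 in all, crops included, and the job is handed in when it is done.

Besides the shell and the picture viewer there is one more tool, called as name([rows], argument=value, ...), one row to a line, values as JSON. play_rows: Moves the arm, as the interface text tells. Shifts and turns lie within -1 to 1; 1 stands for 2 cm of shift or 4 degrees of turn. Its arguments: {"type":"object","properties":{"deltas":{"type":"array","items":{"type":"array","items":{"type":"number","minimum":-1,"maximum":1}}},"jaw":{"type":"number"}},"required":["deltas"]}

```bash
mkdir -p pics; cat > h.py <<'E'
import numpy as np, cv2
from scipy.spatial.transform import Rotation as R
from station import robot, eyes, sign_off, boxes_of
def cam(n):
    m=eyes.camera_model(n); f=192/np.tan(np.radians(m['fov_y'])/2); return m,f
def ray(n,px,st=None):
    m,f=cam(n); u=(px[0]-m['cx'])/f; v=(px[1]-m['cy'])/f
    if n=='wrist':
        r=np.hypot(u,v); d=np.array([u/r*np.sin(r),v/r*np.sin(r),np.cos(r)]) if r>1e-9 else np.array([0,0,1.])
        T=np.eye(4);T[:3,:3]=R.from_quat(st['eef_rot']).as_matrix();T[:3,3]=st['eef_pos'];T=T@np.array(m['hand_eye'])
    else: d=np.array([u,v,1.]);T=np.array(m['T'])
    return T[:3,3],T[:3,:3]@d
def at_depth(n,px,z,st=None):
    o,d=ray(n,px,st)
    if n=='wrist':
        m,f=cam(n); r=np.hypot(px[0]-m['cx'],px[1]-m['cy'])/f; return o+d*z/np.cos(r)
    return o+d*z
def at_h(n,px,h,st=None):
    o,d=ray(n,px,st); return o+d*(h-o[2])/d[2]
def save(n,img): cv2.imwrite('pics/'+n+'.png',img[:,:,::-1])
E
cat > a.py <<'E'
from h import *
np.set_printoptions(precision=3,suppress=True)
print(robot.get_state())
ims=[]
for n in ['scene','side']:
    im,d=eyes.get_image(n); save(n,im); np.savez(n,im=im,d=d); ims.append(im)
    print(n,cam(n))
    for l in ['pin','carrier','keyhole','crossbar','lid','plate','tongs','bottle','spoon_rest','cup','jar']:
        for b in boxes_of(n,l)[:6]:
            if b['p']<.2: continue
            p=b['position'];c,r=int(round(p[0])),int(round(p[1])); z=d[min(r,383),min(c,511)]
            print(l,round(b['p'],2),np.round(p),at_depth(n,p,z) if z>0 else None)
E
python3 a.py
```

```text
{'t': 0.0, 'joint_pos': array([ 1.079,  0.334,  0.04 ,  1.466, -0.013,  1.343, -0.059]), 'qd': array([-0.002, -0.001,  0.001,  0.002,  0.001,  0.001, -0.001]), 'joint_efforts': array([ -0.001, -65.635,   1.335, -40.38 ,  -0.06 ,   0.045,   0.   ]), 'eef_pos': array([ 0.249, -0.6  ,  0.192]), 'eef_rot': array([ 0.981,  0.195, -0.   , -0.001]), 'wrist_force': array([-2.074,  1.429, -0.182]), 'moment': array([ 0.048,  0.023, -0.068]), 'gripper_force': 0.0, 'width': 0.9985624008660027}
scene ({'fov_y': 43.84449533111444, 'cx': 260.10459758672096, 'cy': 194.50837780102162, 'T': array([[ 0.768,  0.384, -0.513,  1.304],
       [ 0.641, -0.463,  0.612, -0.867],
       [-0.003, -0.799, -0.601,  0.971],
       [ 0.   ,  0.   ,  0.   ,  1.   ]])}, np.float64(477.0796319542432))
carrier 0.65 [212. 234.] [ 0.554 -0.182  0.075]
keyhole 0.52 [129. 295.] [ 0.499 -0.443  0.009]
crossbar 0.89 [213. 235.] [ 0.557 -0.18   0.073]
crossbar 0.68 [320. 238.] [0.765 0.053 0.019]
lid 0.79 [239. 217.] [ 0.584 -0.1    0.099]
lid 0.78 [308. 272.] [ 0.826 -0.096  0.033]
plate 0.65 [130. 297.] [ 0.505 -0.443  0.00
[... 448 characters left out ...]
 0.   ,  0.   ,  0.   ,  1.   ]])}, np.float64(399.769281251994))
pin 0.44 [213. 261.] [0.518 0.231 0.012]
pin 0.42 [249. 249.] [ 0.495  0.097 -0.002]
carrier 0.98 [256. 214.] [ 0.57  -0.018  0.051]
keyhole 0.92 [255. 210.] [ 0.573 -0.012  0.072]
crossbar 0.98 [260. 214.] [ 0.564 -0.029  0.052]
lid 0.89 [226. 196.] [ 0.782 -0.069  0.024]
lid 0.75 [274. 198.] [ 0.553 -0.093  0.092]
plate 0.65 [340. 189.] [ 0.511 -0.471  0.001]
tongs 0.86 [207. 218.] [0.729 0.075 0.013]
bottle 0.61 [296. 159.] [ 0.682 -0.382  0.115]
spoon_rest 0.78 [148. 329.] [0.44  0.52  0.002]
spoon_rest 0.47 [206. 217.] [0.737 0.074 0.011]
cup 0.85 [379. 211.] [ 0.27  -0.343  0.047]
jar 0.94 [123. 272.] [0.606 0.48  0.069]
```

View pics/scene.png

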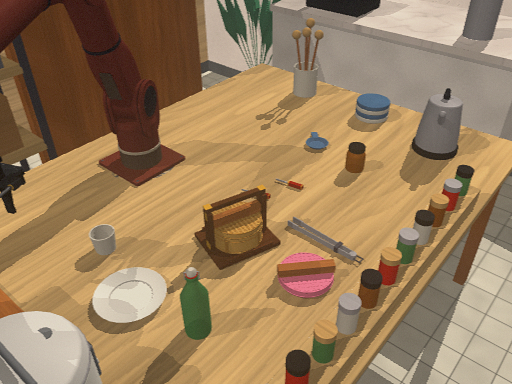

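View pics/side.png

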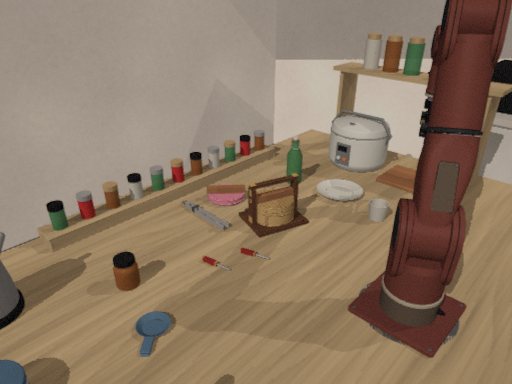

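The side picture shows two pins, at (217,264) and (255,254). The scene picture shows the first clearly at (290,184), with the other half hidden behind the carrier near (265,195). The candidate is the one at side (217,264), about 0.57 m from the base against 0.50 m for the other. I'll check that with a crop and measurements.

```bash
cat > b.py <<'E'
from h import *
np.set_printoptions(precision=4,suppress=True)
out=[]
for n in ['scene','side']:
    z=np.load(n+'.npz'); im=z['im'];d=z['d']
    m,f=cam(n); vv,uu=np.mgrid[:384,:512]
    P=np.stack([(uu-m['cx'])/f*d,(vv-m['cy'])/f*d,d],-1)@np.array(m['T'])[:3,:3].T+np.array(m['T'])[:3,3]
    P[d<=0]=np.nan
    hsv=cv2.cvtColor(im,cv2.COLOR_RGB2HSV).astype(int)
    # crossbar
    b=(P[...,2]>.14)&(P[...,2]<.18)&(abs(P[...,0]-.56)<.15)&(abs(P[...,1]+.1)<.15)
    Q=P[b]; 
    if len(Q)>10:
        c=np.median(Q,0); w,V=np.linalg.eigh(np.cov(Q[:,:2].T)); a=V[:,1]; s=(Q[:,:2]-c[:2])@a
        print(n,'bar',len(Q),c,'yaw',np.degrees(np.arctan2(a[1],a[0])),s.min(),s.max(),'mid',c[:2]+a*(np.percentile(s,1)+np.percentile(s,99))/2,'z99',np.percentile(Q[:,2],[50,99]))
    red=((hsv[...,0]<8)|(hsv[...,0]>172))&(hsv[...,1]>170)&(hsv[...,2]>90)
    red&=(abs(P[...,1]-.15)<.25)&(abs(P[...,0]-.55)<.3)&(P[...,2]<.05)
    k,lab,st,ce=cv2.connectedComponentsWithStats(red.astype(np.uint8),connectivity=8)
    for i in range(1,k):
        if st[i,4]<8: continue
        print(n,'red',ce[i],st[i],at_h(n,ce[i],.009), np.nanmedian(P[lab==i],0))
    x0,y0=(185,235) if n=='side' else (240,165)
    if n=='side': out=cv2.resize(im[235:285,190:290],None,fx=8,fy=8,interpolation=cv2.INTER_CUBIC); save('crop_side',out)
    else: save('crop_scene',cv2.resize(im[165:265,190:320],None,fx=6,fy=6,interpolation=cv2.INTER_CUBIC))
E
python3 b.py
```

```text
scene bar 559 [ 0.5703 -0.1046  0.1612] yaw 70.92040874762422 -0.09006628304821493 0.10165159411033871 mid [ 0.5721 -0.0995] z99 [0.1612 0.1677]
scene red [294.3273 184.5636] [289 181  12   8  55] [0.5373 0.2326 0.009 ] [0.5384 0.2298 0.0129]
side bar 325 [ 0.5589 -0.0904  0.1574] yaw 71.03197994534457 -0.1035447514997744 0.08972485549500565 mid [ 0.5569 -0.0964] z99 [0.1574 0.1637]
side red [246.7797 251.3898] [241 248  13   8  59] [0.4821 0.1202 0.009 ] [0.4814 0.121  0.0106]
side red [208.4237 260.1525] [203 256  12   9  59] [0.5369 0.2352 0.009 ] [0.5356 0.2367 0.011 ]
```

View pics/crop_side.png

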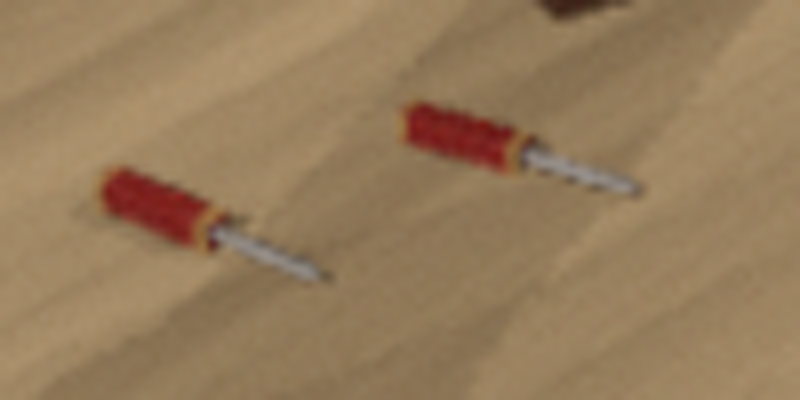

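View pics/crop_scene.png

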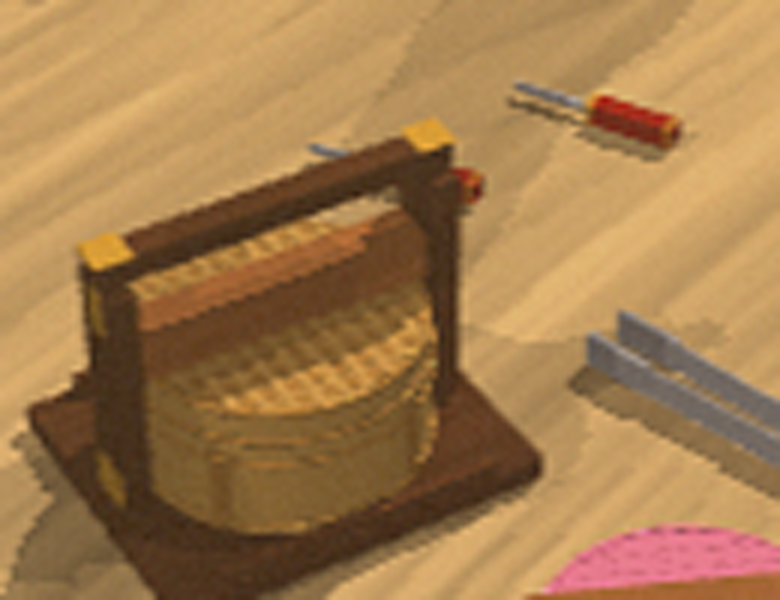

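Confirmed. The pin meant is the one at side (217,264) and scene (290,184). Its grip is 0.585 m from the base and the other's is 0.497 m, so it is the farther one. Its tip points toward the robot. Next I'll work out its axis.

```bash
cat > c.py <<'E'
from h import *
np.set_printoptions(precision=4,suppress=True)
for n,o,s,pts in [('side',(190,235),8,[(103,187),(213,232),(327,276)]),('scene',(190,165),6,[(675,131),(590,103),(515,86)])]:
    Q=[at_h(n,((p[0]+.5)/s+o[0]-.5,(p[1]+.5)/s+o[1]-.5),.007) for p in pts]
    for q in Q: print(n,q)
    v=Q[2]-Q[0]; print('dir',np.degrees(np.arctan2(v[1],v[0])),np.linalg.norm(v))
s=robot.get_state(); print(s['t'],R.from_quat(s['eef_rot']).as_matrix())
E
python3 c.py
```

```text
side [0.5613 0.2391 0.007 ]
side [0.5085 0.2283 0.007 ]
side [0.457  0.2165 0.007 ]
dir -167.75771825712602 0.10669372579149015
scene [0.5627 0.2432 0.007 ]
scene [0.5085 0.2341 0.007 ]
scene [0.4643 0.2198 0.007 ]
dir -166.66306514889408 0.10113428577091498
1.2 [[ 0.9239  0.3827 -0.    ]
 [ 0.3827 -0.9239  0.0001]
 [ 0.     -0.     -1.    ]]
```

play_rows([
  [0,0,-1,0,0,0.833],
  [0,0,-1,0,0,0.833],
  [0,0,-1,0,0,0.834],
  [0.78,-0.99,0,0,0,0],
  [0.78,-0.99,0,0,0,0],
  [0.78,-0.99,0,0,0,0],
  [0.78,-0.99,0,0,0,0],
  [0.78,-0.99,0,0,0,0],
  [0.78,-0.99,0,0,0,0],
  [0.78,-0.99,0,0,0,0],
  [0.78,-0.99,0,0,0,0],
  [0.78,-0.99,0,0,0,0],
  [0.78,-0.99,0,0,0,0],
  [0.78,-0.99,0,0,0,0],
  [0.78,-0.99,0,0,0,0],
  [0.78,-0.99,0,0,0,0],
  [0.78,-0.99,0,0,0,0],
  [0.78,-0.99,0,0,0,0],
  [0.78,-0.99,0,0,0,0],
  [0.78,-0.99,0,0,0,0],
], jaw=1)

```text
t: 3.2
eef_pos: [0.4351, -0.2135, 0.2532]
eef_rot: [0.994, 0.109, 0.0, 0.0]
wrist_force: [0.8, -0.8, 0.6]
width: 0.998
gripper_force: 0.0
```

play_rows([
  [0.78,-0.99,0,0,0,0],
  [0.78,-0.99,0,0,0,0],
  [0.78,-0.99,0,0,0,0],
  [0.78,-0.99,0,0,0,0],
  [0.78,-0.99,0,0,0,0],
  [0.38,-0.99,0,0,0,0],
  [0.38,-0.99,0,0,0,0],
  [0.38,-0.99,0,0,0,0],
  [0.38,-0.99,0,0,0,0],
  [0.38,-0.99,0,0,0,0],
  [0.38,-0.99,0,0,0,0],
  [0.38,-0.99,0,0,0,0],
  [0.38,-0.99,0,0,0,0],
  [0.38,-0.99,0,0,0,0],
  [0.38,-0.99,0,0,0,0],
  [0.38,-0.99,0,0,0,0],
  [0.38,-0.99,0,0,0,0],
  [0.38,-0.99,0,0,0,0],
  [0.38,-0.99,0,0,0,0],
])

```text
t: 5.1
eef_pos: [0.5335, 0.1935, 0.2532]
eef_rot: [0.994, 0.109, 0.0, 0.0]
wrist_force: [-0.0, -0.8, -0.2]
width: 1.0
gripper_force: 0.0
```

```bash
cat > d.py <<'E'
from h import *
import sys
np.set_printoptions(precision=4,suppress=True)
st=robot.get_state(); im,d=eyes.get_image('wrist'); np.savez('w_'+sys.argv[1],im=im,d=d,p=st['eef_pos'],q=st['eef_rot'])
print(st['eef_pos'],st['eef_rot']); print(cam('wrist'))
for l in ['pin','pin_tip','keyhole','crossbar']:
    for b in boxes_of('wrist',l)[:4]:
        p=b['position'];z=d[int(p[1]),int(p[0])]
        print(l,round(b['p'],2),np.round(p),at_depth('wrist',p,z,st))
hsv=cv2.cvtColor(im,cv2.COLOR_RGB2HSV).astype(int)
red=((hsv[...,0]<8)|(hsv[...,0]>172))&(hsv[...,1]>150)&(hsv[...,2]>70)
k,lab,s,ce=cv2.connectedComponentsWithStats(red.astype(np.uint8))
for i in range(1,k):
    if s[i,4]<30: continue
    ys,xs=np.where(lab==i); (c,wh,a)=cv2.minAreaRect(np.stack([xs,ys],1).astype(np.float32))
    bx=cv2.boxPoints((c,wh,a)); 
    print('red',s[i],c,wh,a); print([at_h('wrist',p,.014,st)[:2].round(4) for p in bx])
save(sys.argv[1],cv2.resize(im,None,fx=1.5,fy=1.5))
E
python3 d.py w1
```

```text
[0.5335 0.1935 0.2532] [0.9941 0.1088 0.0001 0.    ]
({'fov_y': 65.70646984690485, 'cx': 258.23954153657576, 'cy': 193.6282286523828, 'hand_eye': array([[ 0.0002, -0.9635, -0.2678,  0.0742],
       [ 1.    , -0.0001,  0.0014, -0.0009],
       [-0.0014, -0.2678,  0.9635, -0.1912],
       [ 0.    ,  0.    ,  0.    ,  1.    ]])}, np.float64(297.3186396354542))
pin 0.94 [303. 210.] [0.4791 0.1118 0.0138]
pin 0.59 [234. 157.] [0.5355 0.2306 0.0158]
pin 0.5 [ 67. 184.] [0.4302 0.5194 0.003 ]
pin_tip 0.76 [304. 210.] [0.4757 0.106  0.0001]
pin_tip 0.73 [231. 162.] [0.5273 0.2332 0.013 ]
pin_tip 0.62 [451. 192.] [ 0.5799 -0.0221  0.1635]
pin_tip 0.45 [ 66. 181.] [0.4352 0.5208 0.004 ]
keyhole 0.82 [421. 175.] [ 0.5846 -0.0056  0.1135]
crossbar 0.69 [417. 172.] [ 0.5855 -0.006   0.1018]
red [229 140  10  31 282] (233.5, 155.0) (30.0, 9.0) 90.0
[array([0.5588, 0.2429]), array([0.5615, 0.23  ]), array([0.518, 0.221]), array([0.5152, 0.234 ])]
red [295 191  10  29 250] (299.5, 205.0) (28.0, 9.0) 90.0
[array([0.5052, 0.1308]), array([0.5081, 0.1174]), array([0.4646, 0.1056]), array([0.4616, 0.1195])]
```

View pics/w1.png

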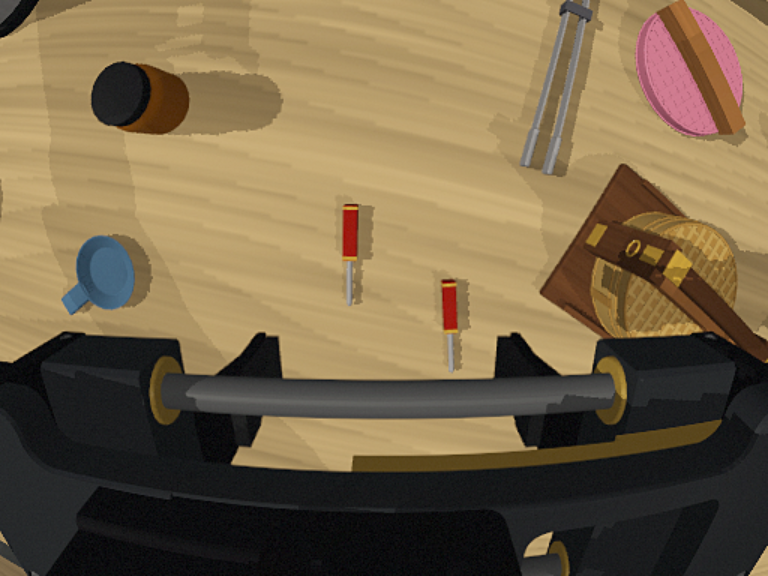

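The wrist view shows our pin at (350,240) in the enlarged picture, lying parallel to the tool's x. The other pin is at (450,310). The brass ring is at (633,247) and the carrier is on the right. I'll grasp near the rear of the far pin's grip.

play_rows([
  [0.65,-0.93,0,0,0,0],
  [0.66,-0.93,0,0,0,0],
  [0,0,1,0,0,0],
  [0,0,1,0,0,0],
  [0,0,1,0,0,0],
  [0,0,1,0,0,0],
  [0,0,1,0,0,0],
  [0,0,1,0,0,0],
  [0,0,1,0,0,0],
  [0,0,1,0,0,0],
  [0,0,1,0,0,0],
  [0,0,1,0,0,0],
  [0,0,1,0,0,0],
  [0,0,1,0,0,0],
  [0,0,0.3,0,0,0],
  [0,0,0.2,0,0,0],
  [0,0,0,0,0,0],
])

```text
t: 7.05
eef_pos: [0.5513, 0.2343, 0.0034]
eef_rot: [0.994, 0.109, 0.0, 0.0]
wrist_force: [-0.3, -0.4, -0.1]
width: 1.003
gripper_force: 0.0
```

play_rows([
  [0,0,0,0,0,0],
  [0,0,0,0,0,0],
  [0,0,0,0,0,0],
  [0,0,0,0,0,0],
  [0,0,0,0,0,0],
  [0,0,0,0,0,0],
  [0,0,0,0,0,0],
  [0,0,0,0,0,0],
], jaw=-1)

```text
t: 7.85
eef_pos: [0.5509, 0.2348, 0.0031]
eef_rot: [0.994, 0.109, -0.0, -0.0]
wrist_force: [-0.1, 0.5, 0.6]
width: 0.353
gripper_force: 0.0
```

play_rows([
  [0,0,0,0,0,0],
  [0,0,0,0,0,0],
  [0,0,0,0,0,0],
  [0,0,0,0,0,0],
  [0,0,0,0,0,0],
  [0,0,0,0,0,0],
])

```text
t: 8.45
eef_pos: [0.5509, 0.2347, 0.0031]
eef_rot: [0.994, 0.109, -0.0, -0.0]
wrist_force: [0.4, 0.6, -0.1]
width: 0.007
gripper_force: 0.0
```

The jaw shut on nothing. I'll look before doing anything else.

```bash
python3 d.py w2 | tail -8; cat > e.py <<'E'
from h import *
import sys
im,d=eyes.get_image('side'); save('side2',cv2.resize(im[190:290,150:300],None,fx=5,fy=5,interpolation=cv2.INTER_CUBIC))
w=np.load('w_w2.npz')['im']; a=cv2.resize(w,None,fx=1,fy=1); b=cv2.resize(im[200:290,150:290],(512,329)); save('both',np.vstack([a,b])[:, :][:600] if 0 else cv2.resize(np.vstack([a,b]),None,fx=.84,fy=.84))
E
python3 e.py
```

```text
red [248 203  21   7 140] (258.0, 206.0) (6.0, 20.0) 90.0
[array([0.5668, 0.2456]), array([0.5696, 0.2332]), array([0.5657, 0.2323]), array([0.5629, 0.2448])]
red [248 215  21  38 253] (258.0, 233.5) (37.0, 20.0) 90.0
[array([0.5589, 0.2439]), array([0.5617, 0.2314]), array([0.5358, 0.2253]), array([0.5329, 0.2385])]
red [371 290  19  12 150] (379.8699645996094, 295.0899658203125) (10.323759078979492, 17.253406524658203) 81.8698959350586
[array([0.5173, 0.1399]), array([0.5212, 0.1259]), array([0.512 , 0.1202]), array([0.5081, 0.1346])]
red [377 303  12   5  42] (382.5, 305.0) (4.0, 11.0) 90.0
[array([0.507 , 0.1296]), array([0.508 , 0.1195]), array([0.5041, 0.1176]), array([0.5032, 0.1278])]
```

View pics/both.png

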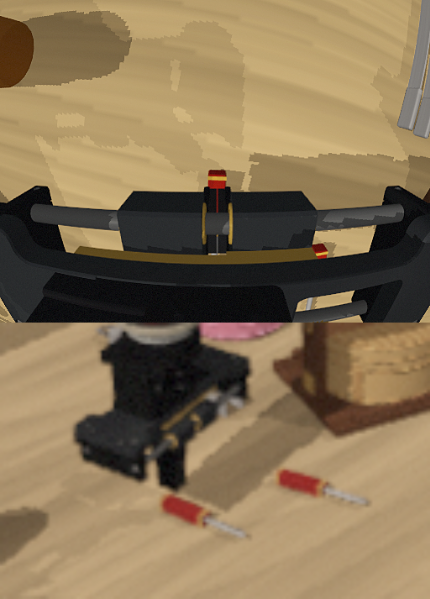

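```bash
cat > f.py <<'E'
from h import *
np.set_printoptions(precision=3,suppress=True)
z=np.load('w_w2.npz'); st=dict(eef_pos=z['p'],eef_rot=z['q']); d=z['d']
for r in range(196,300,6):
    print(r,[ (z['im'][r,c].tolist(), at_depth('wrist',(c,r),d[r,c],st).round(3).tolist()) for c in (251,258,265)])
m,f=cam('side'); T=np.linalg.inv(np.array(m['T']))
for h in (.003,.014,.022):
    q=T[:3,:3]@np.array([.551,.235,h])+T[:3,3]; print(h,m['cx']+f*q[0]/q[2],m['cy']+f*q[1]/q[2])
print(robot.get_state())
E
python3 f.py
```

```text
196 [([181, 156, 107], [0.568, 0.244, -0.001]), ([181, 156, 106], [0.569, 0.24, -0.0]), ([196, 169, 116], [0.57, 0.235, 0.0])]
202 [([87, 43, 24], [0.564, 0.243, 0.002]), ([97, 61, 38], [0.565, 0.239, 0.003]), ([92, 47, 30], [0.566, 0.234, 0.001])]
208 [([144, 17, 16], [0.564, 0.243, 0.014]), ([144, 22, 19], [0.565, 0.239, 0.013]), ([129, 17, 13], [0.566, 0.234, 0.014])]
214 [([162, 78, 34], [0.56, 0.242, 0.014]), ([189, 118, 46], [0.561, 0.238, 0.014]), ([196, 149, 56], [0.562, 0.233, 0.013])]
220 [([147, 27, 15], [0.556, 0.241, 0.014]), ([163, 26, 17], [0.557, 0.237, 0.014]), ([163, 29, 16], [0.558, 0.232, 0.014])]
226 [([12, 17, 17], [0.56, 0.242, 0.035]), ([109, 25, 16], [0.56, 0.238, 0.033]), ([16, 19, 24], [0.562, 0.234, 0.035])]
232 [([25, 22, 26], [0.56, 0.242, 0.044]), ([109, 16, 17], [0.561, 0.238, 0.044]), ([21, 22, 23], [0.562, 0.234, 0.044])]
238 [([26, 22, 23], [0.56, 0.241, 0.052]), ([110, 27, 23], [0.561, 0.238, 0.051]), ([21, 25, 23], [0.562, 0.234, 0.051])]
244 [([21, 19, 22], [0.56, 0.241, 0.059]), ([111, 23, 18], [0.56, 0.238, 0.057]), ([24, 24, 24], [0.561, 0.234
[... 1013 characters left out ...]
, 0.082]), ([84, 81, 80], [0.493, 0.223, 0.009]), ([28, 28, 29], [0.545, 0.231, 0.081])]
0.003 205.64784428258582 259.7499288452801
0.014 205.43758231073053 256.9368331522114
0.022 205.28353328528118 254.87581067539728
{'t': 8.75, 'joint_pos': array([ 0.021,  0.476, -0.619,  1.764,  0.32 ,  1.004, -2.073]), 'qd': array([-0.   ,  0.   , -0.003, -0.   ,  0.   , -0.001,  0.002]), 'joint_efforts': array([ -0.001, -62.652,  -9.906, -33.31 ,   0.018,  -0.082,   0.   ]), 'eef_pos': array([0.551, 0.235, 0.003]), 'eef_rot': array([ 0.994,  0.109,  0.   , -0.   ]), 'wrist_force': array([0.534, 0.324, 0.143]), 'moment': array([0.052, 0.026, 0.025]), 'gripper_force': 0.0, 'width': 0.0052031991562872405}
```

View pics/side2.png

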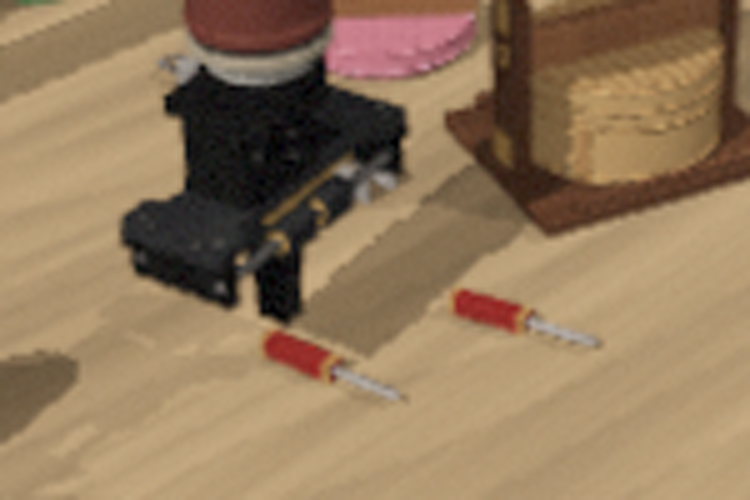

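The shut fingers' real tips sit about 22 mm short of the reported TCP. Wrist depth puts them near z = 0.025, and the side view agrees, so they closed above the pin. The pin hasn't moved. I'll open, go about 17 mm lower while watching the force, and close again.

play_rows([
  [0,0,0,0,0,0],
  [0,0,0,0,0,0],
  [0,0,0,0,0,0],
  [0,0,0,0,0,0],
  [0,0,0,0,0,0],
  [0,0,0,0,0,0],
  [0,0,0,0,0,0],
  [0,0,0.2,0,0,0],
  [0,0,0.2,0,0,0],
  [0,0,0.15,0,0,0],
  [0,0,0,0,0,0],
], jaw=0)

```text
t: 9.85
eef_pos: [0.5505, 0.2345, -0.0086]
eef_rot: [0.994, 0.109, -0.001, 0.0]
wrist_force: [-0.3, 0.1, 0.3]
width: 0.502
gripper_force: 0.0
```

play_rows([
  [0,0,0.15,0,0,0],
  [0,0,0.1,0,0,0],
  [0,0,0,0,0,0],
])

```text
t: 10.15
eef_pos: [0.5507, 0.2347, -0.0133]
eef_rot: [0.994, 0.109, -0.0, 0.0]
wrist_force: [0.1, 0.5, 0.8]
width: 0.501
gripper_force: 0.0
```

play_rows([
  [0,0,0,0,0,0],
  [0,0,0,0,0,0],
  [0,0,0,0,0,0],
  [0,0,0,0,0,0],
  [0,0,0,0,0,0],
  [0,0,0,0,0,0],
  [0,0,0,0,0,0],
], jaw=-1)

```text
t: 10.85
eef_pos: [0.5509, 0.2347, -0.0129]
eef_rot: [0.994, 0.109, 0.0, -0.0]
wrist_force: [-0.3, 0.2, 0.1]
width: 0.02
gripper_force: 0.0
```

```bash
cat > g.py <<'E'
from h import *
np.set_printoptions(precision=3,suppress=True)
st=robot.get_state(); print(st['t'],st['eef_pos'],st['width'],st['gripper_force'])
im,d=eyes.get_image('wrist')
for r in range(200,236,2):
    print(r,[(im[r,c].tolist(), at_depth('wrist',(c,r),d[r,c],st).round(3).tolist()) for c in (245,252,258)])
im,d=eyes.get_image('side')
for r in range(246,268):
    print(r,[im[r,c].tolist() for c in (196,200,204,206,208,212)], at_depth('side',(206,r),d[r,206]).round(3))
E
python3 g.py
```

```text
10.85 [ 0.551  0.235 -0.013] 0.019935795409997195 0.0
200 [([184, 159, 111], [0.569, 0.248, -0.0]), ([183, 157, 107], [0.57, 0.244, -0.0]), ([183, 157, 108], [0.57, 0.24, -0.001])]
202 [([182, 157, 107], [0.568, 0.248, -0.0]), ([183, 157, 107], [0.569, 0.243, 0.001]), ([182, 156, 108], [0.569, 0.24, -0.001])]
204 [([183, 157, 110], [0.566, 0.247, -0.001]), ([182, 157, 106], [0.567, 0.243, -0.002]), ([183, 155, 107], [0.623, 0.252, 0.178])]
206 [([184, 156, 108], [0.565, 0.247, -0.0]), ([183, 157, 107], [0.566, 0.243, 0.001]), ([183, 157, 107], [0.567, 0.239, -0.0])]
208 [([185, 157, 108], [0.564, 0.247, 0.0]), ([193, 171, 117], [0.565, 0.243, -0.001]), ([190, 167, 117], [0.565, 0.239, -0.001])]
210 [([183, 158, 111], [0.563, 0.247, 0.0]), ([80, 19, 11], [0.564, 0.242, 0.003]), ([82, 26, 17], [0.566, 0.239, 0.004])]
212 [([185, 161, 111], [0.561, 0.246, -0.001]), ([85, 17, 13], [0.564, 0.242, 0.006]), ([85, 10, 7], [0.566, 0.239, 0.008])]
214 [([184, 160, 109], [0.56, 0.246, -0.0]), ([88, 21, 19], [0.564, 0.242, 0.01]), ([84, 21, 15], [0.565, 0.239, 0.01])]
216 [([178, 155, 105], [0.5
[... 3095 characters left out ...]
86, 68], [145, 48, 41], [156, 46, 42]] [0.542 0.242 0.003]
263 [[170, 144, 107], [168, 142, 107], [171, 146, 109], [169, 139, 106], [154, 90, 68], [145, 46, 40]] [ 0.543  0.241 -0.003]
264 [[170, 145, 109], [173, 147, 113], [181, 154, 115], [173, 148, 111], [167, 138, 103], [146, 49, 40]] [ 0.539  0.244 -0.002]
265 [[172, 147, 110], [185, 157, 117], [185, 159, 120], [182, 157, 118], [170, 145, 109], [152, 93, 70]] [ 0.536  0.247 -0.003]
266 [[183, 157, 119], [187, 161, 121], [186, 160, 120], [182, 156, 118], [178, 152, 115], [173, 147, 111]] [ 0.532  0.25  -0.003]
267 [[186, 159, 121], [185, 160, 121], [186, 158, 121], [184, 159, 119], [185, 159, 120], [184, 157, 119]] [ 0.529  0.253 -0.003]
```

The tips really sit about 28 mm above the reported TCP, so they're at z ≈ 0.015, just over the pin. I need another 12 to 13 mm.

play_rows([
  [0,0,0,0,0,0],
  [0,0,0,0,0,0],
  [0,0,0,0,0,0],
  [0,0,0,0,0,0],
  [0,0,0,0,0,0],
  [0,0,0.15,0,0,0],
  [0,0,0.15,0,0,0],
  [0,0,0.15,0,0,0],
  [0,0,0.1,0,0,0],
  [0,0,0,0,0,0],
], jaw=-0.2)

```text
t: 11.95
eef_pos: [0.5507, 0.2346, -0.0244]
eef_rot: [0.994, 0.109, -0.0, 0.0]
wrist_force: [0.3, -0.4, -0.2]
width: 0.395
gripper_force: 0.0
```

play_rows([
  [0,0,0,0,0,0],
  [0,0,0,0,0,0],
  [0,0,0,0,0,0],
  [0,0,0,0,0,0],
  [0,0,0,0,0,0],
  [0,0,0,0,0,0],
], jaw=-1)

```text
t: 12.55
eef_pos: [0.551, 0.2348, -0.0238]
eef_rot: [0.994, 0.109, 0.0, -0.0]
wrist_force: [-0.4, -0.4, 0.6]
width: 0.155
gripper_force: 30.0
```

The pin is gripped. The gripper body would come close to the crossbar end with a vertical grasp. So I'll regrasp with the body leaning 20° back towards the rear of the pin, turning about the pin.

play_rows([
  [0,0,0,0,0,0],
  [0,0,0,0,0,0],
  [0,0,0,0,0,0],
  [-0.53,0,-0.3,0,0,0],
  [0,0,0,0,-1,0],
  [0,0,0,0,-1,0],
  [0,0,0,0,-1,0],
  [0,0,0,0,-1,0],
  [0,0,0,0,-1,0],
  [0.034,0,0.094,0,0,0],
  [0,0,0,0,0,0],
], jaw=-0.4)

```text
t: 13.65
eef_pos: [0.54, 0.2327, -0.0204]
eef_rot: [0.979, 0.107, -0.172, 0.019]
wrist_force: [-0.2, 1.0, 0.1]
width: 0.303
gripper_force: 0.0
```

play_rows([
  [0,0,0,0,0,0],
  [0,0,0,0,0,0],
  [0,0,0,0,0,0],
  [0,0,0,0,0,0],
  [0,0,0,0,0,0],
], jaw=-1)

```text
t: 14.15
eef_pos: [0.5403, 0.2325, -0.0192]
eef_rot: [0.979, 0.107, -0.173, 0.019]
wrist_force: [-2.6, -1.6, 5.4]
width: 0.155
gripper_force: 30.0
```

play_rows([
  [-0.34,0,-0.94,0,0,0],
  [-0.34,0,-0.94,0,0,0],
  [-0.34,0,-0.94,0,0,0],
  [-0.34,0,-0.94,0,0,0],
  [-0.26,0,-0.7,-0.333,0,-0.916],
  [0,0,0,-0.333,0,-0.916],
  [0,0,0,-0.333,0,-0.916],
  [0,0,0,-0.333,0,-0.916],
  [0,0,0,-0.333,0,-0.916],
  [0,0,0,-0.333,0,-0.916],
  [0,0,0,-0.333,0,-0.916],
  [0,0,0,-0.333,0,-0.916],
  [0,0,0,-0.333,0,-0.916],
  [0,0,0,-0.333,0,-0.916],
  [0,0,0,-0.333,0,-0.916],
  [0,0,0,-0.333,0,-0.916],
  [0,0,0,-0.333,0,-0.916],
  [0,0,0,-0.333,0,-0.916],
  [0,0,0,-0.333,0,-0.916],
])

```text
t: 16.05
eef_pos: [0.541, 0.2328, 0.0763]
eef_rot: [0.801, 0.573, -0.141, 0.101]
wrist_force: [-0.2, -0.5, 0.0]
width: 0.155
gripper_force: 30.0
```

play_rows([
  [-0.56,0.93,0.204,0,0,0],
  [-0.56,0.93,0.204,0,0,0],
  [-0.56,0.93,0.204,0,0,0],
  [-0.56,0.93,0.204,0,0,0],
  [-0.56,0.93,0.204,0,0,0],
  [-0.56,0.93,0.204,0,0,0],
  [-0.56,0.93,0.204,0,0,0],
  [0,0,0,0,0,0],
  [0,0,0,0,0,0],
])

```text
t: 16.95
eef_pos: [0.6366, 0.1111, 0.0757]
eef_rot: [0.802, 0.571, -0.141, 0.1]
wrist_force: [-0.8, 1.7, -0.9]
width: 0.157
gripper_force: 30.0
```

```bash
python3 d.py w3 | grep -v array; cat > i.py <<'E'
from h import *
im,d=eyes.get_image('side'); np.savez('side3',im=im,d=d); 
im2,d2=eyes.get_image('scene'); np.savez('scene3',im=im2,d=d2)
w=np.load('w_w3.npz')['im']
a=cv2.resize(w[40:300,110:410],(500,433)); b=cv2.resize(im[160:260,200:320],(300,250),interpolation=cv2.INTER_CUBIC)
c=np.zeros((433,300,3),np.uint8); c[:250]=b; c[250:433]=cv2.resize(im2[160:260,190:320],(300,183)); save('mix3',np.hstack([a,c]))
E
python3 i.py
```

```text
[0.6366 0.1111 0.0757] [ 0.8023  0.5713 -0.141   0.1005]
       [ 1.    , -0.0004,  0.0009,  0.0003],
       [-0.001 , -0.269 ,  0.9631, -0.1917],
       [ 0.    ,  0.    ,  0.    ,  1.    ]])}, np.float64(297.3186396354542))
pin 0.67 [118. 211.] [0.4895 0.1191 0.0142]
pin 0.5 [385. 178.] [0.7452 0.0738 0.0176]
pin_tip 0.95 [117. 208.] [0.4911 0.1229 0.0142]
pin_tip 0.62 [257. 239.] [0.6421 0.128  0.1097]
keyhole 0.58 [262. 293.] [0.6251 0.0673 0.1026]
crossbar 0.56 [264. 289.] [ 0.6011 -0.0116  0.039 ]
red [126 189  13  15 114] (132.25, 196.25) (13.435027122497559, 8.485280990600586) 45.0
red [100 193  32  33 452] (116.02654266357422, 210.10177612304688) (15.239678382873535, 34.52445602416992) 48.8140754699707
red [246 213  25  16 369] (258.0, 220.5) (15.0, 24.0) 90.0
red [247 234  24  19 432] (258.5, 243.0) (18.0, 23.0) 90.0
red [248 280  21   3  60] (258.0, 281.0) (2.0, 20.0) 90.0
```

View pics/mix3.png

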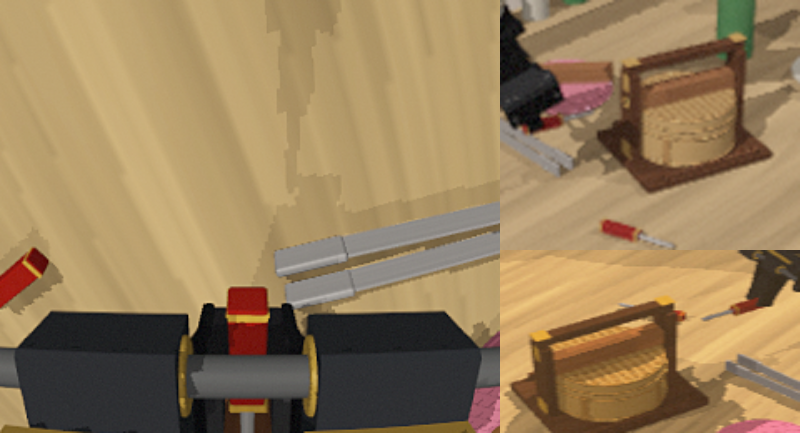

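```bash
cat > j.py <<'E'
from h import *
np.set_printoptions(precision=4,suppress=True)
def cloud(n,z):
    d=z['d']; m,f=cam(n); vv,uu=np.mgrid[:384,:512]
    if n=='wrist':
        st=dict(eef_pos=z['p'],eef_rot=z['q']); u=(uu-m['cx'])/f; v=(vv-m['cy'])/f; r=np.hypot(u,v)+1e-9
        D=np.stack([u/r*np.tan(r),v/r*np.tan(r),np.ones_like(r)],-1)*d[...,None]
        T=np.eye(4);T[:3,:3]=R.from_quat(z['q']).as_matrix();T[:3,3]=z['p'];T=T@np.array(m['hand_eye'])
    else: D=np.stack([(uu-m['cx'])/f*d,(vv-m['cy'])/f*d,d],-1); T=np.array(m['T'])
    P=D@T[:3,:3].T+T[:3,3]; P[d<=0]=np.nan; return P
a=np.radians(71-90); ex=np.array([np.cos(a),np.sin(a),0]); ey=np.array([-np.sin(a),np.cos(a),0]); C=np.array([.5645,-.098,0])
for n,fn in [('wrist','w_w1'),('side','side'),('side','side3'),('scene','scene'),('scene','scene3')]:
    z=np.load(fn+'.npz'); P=cloud(n,z); im=z['im']; L=np.stack([(P-C)@ex,(P-C)@ey,P[...,2]],-1)
    hsv=cv2.cvtColor(im,cv2.COLOR_RGB2HSV).astype(int)
    box=(abs(L[...,0])<.03)&(abs(L[...,1]-.093)<.02)
    br=(hsv[...,0]>17)&(hsv[...,0]<30)&(hsv[...,1]>140)&(hsv[...,2]>90)&box&(L[...,2]>.085)&(L[...,2]<.12)
    if br.sum()>3:
        k,lab,s,ce=cv2.connectedComponentsWithStats(br.astype(np.uint8),connectivity=8)
        for i in range(1,k):
            if s[i,4]>3:
                xy=[s[i,0]+(s[i,2]-1)/2,s[i,1]+(s[i,3]-1)/2]; print(fn,'ring',s[i],xy,np.median(L[lab==i],0),'world@.102',at_h(n,xy,.102,dict(eef_pos=z['p'],eef_rot=z['q']) if n=='wrist' else None))
    fa=box&(L[...,2]>.03)&(L[...,2]<.14)
    Q=L[fa]
    if n!='scene' and len(Q)>30:
        y=np.median(Q[:,1]); Q=Q[abs(Q[:,1]-y)<.006]; A=np.c_[Q[:,0],np.ones(len(Q))]; c=np.linalg.lstsq(A,Q[:,1],rcond=None)[0]; print(fn,'face',len(Q),'slope deg',np.degrees(c[0]),'y',c[1],'x range',np.percentile(Q[:,0],[2,98]))
    t=(abs(L[...,2]-.161)<.006)&(abs(L[...,0])<.03)&(abs(L[...,1])<.12); Q=L[t]
    if len(Q)>30:
        c=np.polyfit(Q[:,1],Q[:,0],1); print(fn,'top',len(Q),'x0,slope deg',c[1],np.degrees(c[0]),'y',np.percentile(Q[:,1],[1,99]),'x',np.percentile(Q[:,0]-np.polyval(c,Q[:,1]),[3,97]))
z=np.load('w_w3.npz');P=cloud('wrist',z);im=z['im']
for r in range(214,320,6): print(r,im[r,258],P[r,258],np.nanmedian(P[r,255:262],0))
E
python3 j.py
```

```text
w_w1 ring [417 160  10  11  47] [np.float64(421.5), np.float64(165.0)] [0.0025 0.0937 0.1051] world@.102 [ 0.5966 -0.0107  0.102 ]
w_w1 face 1085 slope deg 0.8146290212000402 y 0.09271271671852038 x range [-0.0161  0.0191]
w_w1 top 1355 x0,slope deg 0.0011871000680050937 -0.03807016791895952 y [-0.071   0.0963] x [-0.0085  0.0091]
side face 168 slope deg 3.947405369263749 y 0.09013585116675972 x range [-0.0236  0.0148]
side top 189 x0,slope deg -0.005547237416338721 -0.08030030359250485 y [-0.096   0.0931] x [-0.0091  0.0129]
side3 face 170 slope deg 4.161712510899283 y 0.09006402752987505 x range [-0.0225  0.0135]
side3 top 193 x0,slope deg -0.005809667427971292 0.18870602804912376 y [-0.0965  0.0934] x [-0.0085  0.0116]
scene top 395 x0,slope deg 0.0059947596789065765 0.23859968637438425 y [-0.0934  0.0956] x [-0.0119  0.0085]
scene3 top 401 x0,slope deg 0.006131074083426345 0.03641416671368516 y [-0.0935  0.0963] x [-0.0117  0.0079]
214 [132  21  11] [0.6455 0.1357 0.0977] [0.6455 0.1357 0.0977]
220 [137  31  23] [0.6453 0.1351 0.1022] [0.6453 0.136  0.103 ]
226 [150  27  22] [0.6
[... 286 characters left out ...]
18  0.1085]
256 [77 77 75] [0.6598 0.1773 0.1706] [0.6598 0.178  0.1715]
262 [93 92 92] [0.6599 0.1776 0.1733] [0.6599 0.1776 0.1733]
268 [100 100  96] [0.6597 0.1769 0.175 ] [0.6597 0.1769 0.175 ]
274 [94 90 89] [0.6591 0.1752 0.1758] [0.6591 0.1755 0.1759]
280 [122   7   3] [0.63   0.0911 0.1089] [0.63   0.0908 0.1086]
286 [162 124  36] [0.6275 0.0839 0.1082] [0.6275 0.0843 0.1085]
292 [122 119 115] [0.6234 0.072  0.1043] [0.6234 0.0716 0.1042]
298 [122 119 115] [0.6211 0.0654 0.1049] [0.6211 0.0649 0.1044]
304 [128  98  30] [0.6589 0.1745 0.1858] [0.659  0.174  0.1854]
310 [95 74 31] [0.6589 0.1746 0.1877] [0.6588 0.1744 0.1877]
316 [31 34 34] [0.66   0.1778 0.1917] [0.66   0.1778 0.1915]
```

The wrist view shows the pin held level: its rear end is at (248,300) in the composite and the shank points at the carrier. Measured, the pin is parallel to the carrier's y to within about 0.5°, with its axis at z ≈ 0.102 and about 1.4 mm off in x. The shoulder is about 97 mm from home. Moving in until the tip is just outside the hole, with the x correction.

play_rows([
  [-0.733,0.023,0.267,0,0,0],
  [-0.733,0.023,0.267,0,0,0],
  [-0.7,0.024,0.255,0,0,0],
  [0,0,0,0,0,0],
])

```text
t: 17.7
eef_pos: [0.6225, 0.0628, 0.0752]
eef_rot: [0.803, 0.57, -0.142, 0.101]
wrist_force: [0.4, -0.6, -0.3]
width: 0.154
gripper_force: 30.0
```

play_rows([
  [-0.235,0,0.0855,0,0,0],
  [-0.235,0,0.0855,0,0,0],
  [-0.235,0,0.0855,0,0,0],
  [0,0,0,0,0,0],
])

```text
t: 18.1
eef_pos: [0.6179, 0.0522, 0.0749]
eef_rot: [0.802, 0.572, -0.142, 0.101]
wrist_force: [-0.3, -0.7, -0.1]
width: 0.155
gripper_force: 30.0
```

play_rows([
  [-0.235,0,0.0855,0,0,0],
  [-0.235,0,0.0855,0,0,0],
  [-0.235,0,0.0855,0,0,0],
  [-0.235,0,0.0855,0,0,0],
  [0,0,0,0,0,0],
])

```text
t: 18.6
eef_pos: [0.6113, 0.0329, 0.075]
eef_rot: [0.802, 0.571, -0.142, 0.101]
wrist_force: [-0.4, -0.1, -0.6]
width: 0.156
gripper_force: 30.0
```

play_rows([
  [-0.235,0,0.0855,0,0,0],
  [-0.188,0,0.068,0,0,0],
  [0,0,0,0,0,0],
])

```text
t: 18.9
eef_pos: [0.6084, 0.0247, 0.0749]
eef_rot: [0.802, 0.571, -0.142, 0.101]
wrist_force: [0.3, 1.0, 0.3]
width: 0.156
gripper_force: 30.0
```

play_rows([
  [-0.094,0,0.034,0,0,0],
  [-0.094,0,0.034,0,0,0],
  [0,0,0,0,0,0],
])

```text
t: 19.2
eef_pos: [0.6071, 0.0214, 0.0749]
eef_rot: [0.802, 0.572, -0.141, 0.101]
wrist_force: [1.0, -0.3, 0.4]
width: 0.154
gripper_force: 30.0
```

play_rows([
  [-0.047,0,0.017,0,0,0],
  [-0.047,0,0.017,0,0,0],
  [0,0,0,0,0,0],
])

```text
t: 19.5
eef_pos: [0.6065, 0.0197, 0.0748]
eef_rot: [0.802, 0.572, -0.141, 0.101]
wrist_force: [0.0, 0.3, -0.5]
width: 0.152
gripper_force: 30.0
```

play_rows([
  [-0.047,0,0.017,0,0,0],
  [-0.047,0,0.017,0,0,0],
  [0,0,0,0,0,0],
])

```text
t: 19.8
eef_pos: [0.6061, 0.0187, 0.075]
eef_rot: [0.802, 0.572, -0.141, 0.1]
wrist_force: [2.0, 2.4, -0.8]
width: 0.148
gripper_force: 30.0
```

```bash
cat > k.py <<'E'
from h import *
from j import cloud,C,ex,ey
st=robot.get_state(); im,d=eyes.get_image('wrist'); np.savez('w_w4',im=im,d=d,p=st['eef_pos'],q=st['eef_rot']); z=np.load('w_w4.npz'); P=cloud('wrist',z)
print('force',st['wrist_force'])
for r in range(276,304,2): print(r,im[r,258],P[r,258],((P[r,258]-C)@ey).round(4))
ims,ds=eyes.get_image('side'); np.savez('side4',im=ims,d=ds)
im2,d2=eyes.get_image('scene')
for n,i2,dd in (('side',ims,ds),('scene',im2,d2)):
    Q=cloud(n,dict(d=dd)); L=np.stack([(Q-C)@ex,(Q-C)@ey,Q[...,2]],-1); t=(abs(L[...,2]-.161)<.006)&(abs(L[...,0])<.03)&(abs(L[...,1])<.12); q=L[t]; c=np.polyfit(q[:,1],q[:,0],1)
    print(n,'top x0',c[1],np.degrees(c[0]),'y',np.percentile(q[:,1],[1,99]))
    hsv=cv2.cvtColor(i2,cv2.COLOR_RGB2HSV).astype(int); red=((hsv[...,0]<8)|(hsv[...,0]>172))&(hsv[...,1]>150)&(hsv[...,2]>60)&(abs(L[...,0])<.02)&(L[...,2]>.085)&(L[...,2]<.12)&(abs(L[...,1]-.12)<.06)
    if red.sum(): print('grip y',L[red][:,1].min(),L[red][:,1].max(),red.sum())
a=cv2.resize(ims[170:260,215:315],(500,450),interpolation=cv2.INTER_CUBIC); b=cv2.resize(im2[165:255,210:290],(300,338),interpolation=cv2.INTER_CUBIC)
c=np.zeros((450,300,3),np.uint8); c[:338]=b; save('mix4',np.hstack([a,c]))
E
sed -i 's/^for n,fn in/if __name__=="__main__":\n  for n,fn in/' j.py; python3 - <<'E'
s=open('j.py').read(); i=s.index('if __name__'); open('j.py','w').write(s[:i])
E
python3 k.py
```

```text
force [ 2.0346  2.3673 -0.7881]
276 [93 93 91] [0.6281 0.0817 0.1749] 0.1906
278 [73 76 75] [0.6279 0.0812 0.1753] 0.1901
280 [112  16  16] [ 0.5995 -0.0015  0.1081] 0.1027
282 [106  14  17] [ 0.5987 -0.0038  0.1079] 0.1002
284 [139 110  36] [ 0.5979 -0.006   0.1078] 0.0978
286 [144 111  40] [ 0.5973 -0.0077  0.1082] 0.096
288 [137 104  33] [ 0.5973 -0.0078  0.1098] 0.096
290 [142 110  45] [ 0.5972 -0.0082  0.1112] 0.0955
292 [52 28 17] [ 0.5961 -0.0114  0.1105] 0.0922
294 [60 37 21] [ 0.5966 -0.0099  0.1133] 0.0937
296 [63 42 24] [ 0.5968 -0.0093  0.1154] 0.0944
298 [61 38 27] [ 0.5962 -0.0111  0.1157] 0.0925
300 [56 31 20] [ 0.597  -0.0086  0.1192] 0.0952
302 [139 108  39] [ 0.597  -0.0087  0.1206] 0.095
side top x0 -0.0057405972912881464 -0.3357213562372072 y [-0.0953  0.0846]
grip y 0.09648035352085185 0.14847647639669823 27
scene top x0 0.006308232786350102 0.1318816595153784 y [-0.0929  0.0955]
grip y 0.103348144000628 0.13488001347519482 43
```

View pics/mix4.png

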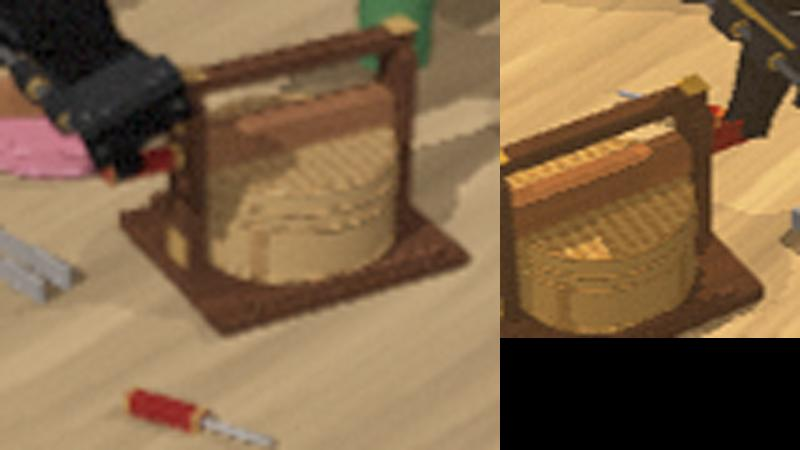

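Composite: the grip meets the brass-ringed upright at (165,160) in the side view and at (715,135) in the scene view. No shank shows, contact is about 3 N, and the carrier hasn't moved. The pin is home, so I'll release and back off.

play_rows([
  [0,0,0,0,0,0],
  [0,0,0,0,0,0],
  [0,0,0,0,0,0],
  [0,0,0,0,0,0],
  [0,0,0,0,0,0],
  [0.47,0,-0.17,0,0,0],
  [0.94,0,-0.342,0,0,0],
  [0.94,0,-0.342,0,0,0],
  [0.94,0,-0.342,0,0,0],
  [0.94,0,-0.342,0,0,0],
  [0,0,0,0,0,0],
], jaw=0.1)

```text
t: 21.05
eef_pos: [0.6351, 0.1075, 0.0745]
eef_rot: [0.801, 0.574, -0.141, 0.1]
wrist_force: [-0.6, 0.2, 0.3]
width: 0.551
gripper_force: 0.0
```

```bash
python3 k.py | tail -4; python3 - <<'E'
from h import *
from j import cloud,C,ex,ey
st=robot.get_state(); im,d=eyes.get_image('wrist'); np.savez('w_w5',im=im,d=d,p=st['eef_pos'],q=st['eef_rot']); P=cloud('wrist',np.load('w_w5.npz'))
print(st['eef_pos'],st['width'])
L=np.stack([(P-C)@ex,(P-C)@ey,P[...,2]],-1)
hsv=cv2.cvtColor(im,cv2.COLOR_RGB2HSV).astype(int); red=((hsv[...,0]<8)|(hsv[...,0]>172))&(hsv[...,1]>150)&(hsv[...,2]>60)&(abs(L[...,0])<.03)&(L[...,2]>.06)&(L[...,2]<.13)&(abs(L[...,1]-.12)<.06)
print(red.sum(), [np.percentile(L[red][:,i],[2,50,98]).round(4) for i in range(3)] if red.sum() else 0)
E
```

```text
side top x0 -0.005713585783046152 0.13157124651850016 y [-0.0977  0.0929]
grip y 0.10036151086788407 0.1489774356508966 54
scene top x0 0.006027167753400798 0.04590457964814945 y [-0.0925  0.0967]
grip y 0.10295815638295143 0.1461660121065948 63
[0.6352 0.1028 0.0747] 0.5483825734658955
205 [array([-0.0054,  0.0009,  0.008 ]), array([0.149 , 0.1506, 0.1521]), array([0.087 , 0.093 , 0.0987])]
```

Pin check: the grip rear is at carrier y ≈ 0.1506, so the shoulder is at ≈ 0.0946. It droops only about 0.11 rad, so it is home and released. Next is the crossbar. I'll raise, straighten the tool and go above the bar at y = +5 mm.

play_rows([
  [-0.34,0,-0.94,0,0,0],
  [-0.34,0,-0.94,0,0,0],
  [-0.34,0,-0.94,0,0,0],
  [-0.34,0,-0.94,0,0,0],
  [-0.27,0,-0.74,0,0,0],
  [0,0,0,0,1,0],
  [0,0,0,0,1,0],
  [0,0,0,0,1,0],
  [0,0,0,0,1,0],
  [0,0,0,0,1,0],
  [-0.95,0,0,0,0,0],
  [-0.95,0,0,0,0,0],
  [-0.95,0,0,0,0,0],
  [-0.95,0,0,0,0,0],
  [-0.95,0,0,0,0,0],
  [-0.95,0,0,0,0,0],
  [0,0,0,0,0,0],
])

```text
t: 22.95
eef_pos: [0.598, -0.0082, 0.1718]
eef_rot: [0.815, 0.579, -0.0, 0.001]
wrist_force: [0.7, -0.8, -0.3]
width: 0.547
gripper_force: 0.0
```

```bash
python3 - <<'E'
from h import *
from j import cloud,C,ex,ey
st=robot.get_state(); im,d=eyes.get_image('wrist'); np.savez('w_w6',im=im,d=d,p=st['eef_pos'],q=st['eef_rot']); P=cloud('wrist',np.load('w_w6.npz'))
print(st['eef_pos'],st['eef_rot'],st['width'],R.from_quat(st['eef_rot']).as_matrix().round(3))
L=np.stack([(P-C)@ex,(P-C)@ey,P[...,2]],-1)
t=(abs(L[...,2]-.161)<.008)&(abs(L[...,0])<.03)&(abs(L[...,1])<.12); q=L[t]; c=np.polyfit(q[:,1],q[:,0],1)
print(len(q),'top x0',c[1],np.degrees(c[0]),'y',np.percentile(q[:,1],[1,99]),'z',np.median(q[:,2]),'xr',np.percentile(q[:,0]-np.polyval(c,q[:,1]),[3,97]))
p=st['eef_pos']-C; print('tcp local',p@ex,p@ey)
E
```

```text
[ 0.598  -0.0082  0.1718] [ 0.8153  0.579  -0.0004  0.001 ] 0.5469776063130688 [[ 0.33   0.944  0.001]
 [ 0.944 -0.33  -0.002]
 [-0.002  0.001 -1.   ]]
1637 top x0 0.0011461485759376785 0.2388305604125386 y [0.0213 0.097 ] z 0.16291182436064386 xr [-0.0097  0.0098]
tcp local 0.002422880899295675 0.09584900025193299
```

play_rows([
  [-0.908,-0.013,0,0,0,0],
  [-0.908,-0.013,0,0,0,0],
  [-0.908,-0.013,0,0,0,0],
  [-0.908,-0.013,0,0,0,0],
  [-0.908,-0.013,0,0,0,0],
  [0,0,0,0,0,0],
  [0,0,0.6,0,0,0],
  [0,0,0.6,0,0,0],
  [0,0,0.6,0,0,0],
  [0,0,0.4,0,0,0],
  [0,0,0,0,0,0],
])

```text
t: 24.1
eef_pos: [0.5664, -0.0894, 0.1247]
eef_rot: [0.814, 0.581, -0.001, -0.001]
wrist_force: [-0.2, 0.3, 0.4]
width: 0.549
gripper_force: 0.0
```

play_rows([
  [0,0,0.3,0,0,0],
  [0,0,0.3,0,0,0],
  [0,0,0.3,0,0,0],
  [0,0,0,0,0,0],
])

```text
t: 24.5
eef_pos: [0.5668, -0.0901, 0.1077]
eef_rot: [0.814, 0.581, -0.0, -0.001]
wrist_force: [-0.0, 0.2, 0.2]
width: 0.55
gripper_force: 0.0
```

play_rows([
  [-0.1,0.06,0,0,0,0],
  [0,0,0,0,0,0],
  [0,0,0,0,0,0],
  [0,0,0,0,0,0],
  [0,0,0,0,0,0],
  [0,0,0,0,0,0],
  [0,0,0,0,0,0],
  [0,0,0,0,0,0],
], jaw=-1)

```text
t: 25.3
eef_pos: [0.5674, -0.0921, 0.1085]
eef_rot: [0.814, 0.581, -0.0, -0.0]
wrist_force: [-3.7, 1.1, 1.2]
width: 0.202
gripper_force: 30.0
```

play_rows([
  [0,0,-0.05,0,0,0],
  [0,0,-0.1,0,0,0],
  [0,0,-0.15,0,0,0],
  [0,0,-0.2,0,0,0],
  [0,0,-0.25,0,0,0],
  [0,0,-0.25,0,0,0],
  [0,0,0,0,0,0],
])

```text
t: 26.0
eef_pos: [0.5684, -0.0923, 0.1296]
eef_rot: [0.814, 0.581, 0.001, 0.0]
wrist_force: [0.8, -0.9, -8.4]
width: 0.201
gripper_force: 30.0
```

```bash
cat > l.py <<'E'
from h import *
from j import cloud,C,ex,ey
st=robot.get_state(); print(st['t'],st['eef_pos'],st['wrist_force'],st['moment'],st['width'])
dz=st['eef_pos'][2]-.1085
for n in('side','scene'):
    im,d=eyes.get_image(n); P=cloud(n,dict(d=d)); L=np.stack([(P-C)@ex,(P-C)@ey,P[...,2]-dz],-1)
    t=(abs(L[...,2]-.161)<.008)&(abs(L[...,0])<.03)&(abs(L[...,1])<.12); q=L[t]
    if len(q)>20: c=np.polyfit(q[:,1],q[:,2],1); print(n,len(q),'bar z0',c[1],'pitch deg',np.degrees(c[0]))
    hsv=cv2.cvtColor(im,cv2.COLOR_RGB2HSV).astype(int); red=((hsv[...,0]<8)|(hsv[...,0]>172))&(hsv[...,1]>150)&(hsv[...,2]>60)&(abs(L[...,0])<.03)&(L[...,2]>.06)&(L[...,2]<.13)&(abs(L[...,1]-.12)<.06)
    if red.sum(): print('grip y',L[red][:,1].min(),L[red][:,1].max(),'z',np.median(L[red][:,2]),red.sum())
    save('end_'+n,im)
    if n=='side': a=cv2.resize(im[120:260,190:340],(450,420))
    else: b=cv2.resize(im[140:260,180:290],(350,382)); c=np.zeros((420,350,3),np.uint8); c[:382]=b; save('mix_end',np.hstack([a,c]))
E
python3 l.py
```

```text
26.0 [ 0.5684 -0.0923  0.1296] [ 0.7744 -0.9454 -8.3961] [-0.0375 -0.2257  0.0083] 0.20101510172142742
side 197 bar z0 0.15940555617302268 pitch deg 0.3324314639378374
grip y 0.10134447128400301 0.1477858983151035 z 0.09887495064583297 55
scene 254 bar z0 0.16091920977438245 pitch deg -0.37376081594078947
grip y 0.10005622716880669 0.14489925475766874 z 0.10108105765447829 67
```

Lifted 2 cm and level, carrying 8.4 N, with the pin still in place. Lifting the other 8 cm.

play_rows([
  [0,0,-0.1,0,0,0],
  [0,0,-0.2,0,0,0],
  [0,0,-0.3,0,0,0],
  [0,0,-0.3,0,0,0],
  [0,0,-0.3,0,0,0],
  [0,0,-0.3,0,0,0],
  [0,0,-0.3,0,0,0],
  [0,0,-0.3,0,0,0],
  [0,0,-0.3,0,0,0],
  [0,0,-0.3,0,0,0],
  [0,0,-0.3,0,0,0],
  [0,0,-0.3,0,0,0],
  [0,0,-0.3,0,0,0],
  [0,0,-0.3,0,0,0],
  [0,0,-0.2,0,0,0],
  [0,0,-0.1,0,0,0],
  [0,0,0,0,0,0],
])

```text
t: 27.8
eef_pos: [0.5679, -0.0923, 0.2128]
eef_rot: [0.814, 0.581, 0.0, -0.0]
wrist_force: [-0.1, -0.2, -8.8]
width: 0.202
gripper_force: 30.0
```

play_rows([
  [0,0,0,0,0,0],
  [0,0,0,0,0,0],
  [0,0,0,0,0,0],
  [0,0,0,0,0,0],
  [0,0,0,0,0,0],
  [0,0,0,0,0,0],
  [0,0,0,0,0,0],
  [0,0,0,0,0,0],
  [0,0,0,0,0,0],
  [0,0,0,0,0,0],
  [0,0,0,0,0,0],
  [0,0,0,0,0,0],
  [0,0,0,0,0,0],
  [0,0,0,0,0,0],
  [0,0,0,0,0,0],
])

```text
t: 29.3
eef_pos: [0.5678, -0.0923, 0.2126]
eef_rot: [0.814, 0.581, -0.0, -0.0]
wrist_force: [0.2, 0.7, -7.8]
width: 0.199
gripper_force: 30.0
```

```bash
python3 l.py
```

```text
29.3 [ 0.5678 -0.0923  0.2126] [ 0.2052  0.7022 -7.7659] [-0.0198 -0.125  -0.0035] 0.19850804881883571
side 238 bar z0 0.1596432929334915 pitch deg -0.20075101290878053
grip y 0.08876036594773215 0.14546627921245595 z 0.09851877689634615 60
scene 289 bar z0 0.1613445916612146 pitch deg 0.08542554857761865
grip y 0.10036776693152731 0.1444281028161079 z 0.10074257919140057 69
```

View pics/mix_end.png

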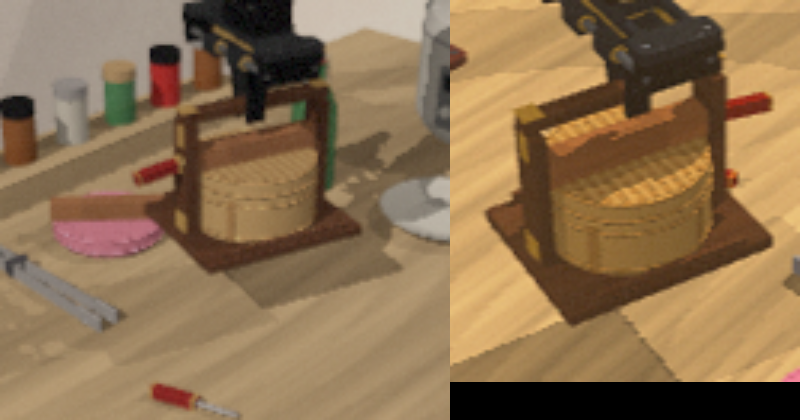

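The carrier hangs level about 10 cm up. The pin's grip is against the upright at (157,172) and (750,105), and the lid and basket are seated. Handing in.

```bash
python3 -c "
from station import sign_off
print(sign_off())"
```

```text
the job is handed in; nothing more can be done
None
```

The pin is home and let go, the carrier is held level and steady about 10 cm above the counter with lid and basket seated, and the job is handed in; the judge returned no result.

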